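Heft the slip boxes and sort full from empty

ROBOT

A 6-joint arm with a two-finger parallel gripper is mounted at the origin on the work surface. World frame = base frame: x ahead of the robot, y to its left, z up, the work surface at z = 0. Lengths are in mm, angles in rad, forces in N, time in s.
With the tool pointing down it reaches from about 275 to 750 mm from the base axis. Payload 10.2 kg.
Tool frame: the origin (TCP) lies midway between the tips of the shut fingers; the grasp point (between the pads) lies 19 mm behind it; z points along the fingers, y is the line along which they close (so a half turn about z gives the same grasp; the last joint's range is limited). The gripper opens to 85 mm and grips with 20 to 120 N. Pads are 22 mm wide; open, the fingers measure 114 mm over their backs; the gripper's body (76 mm by 85 mm) begins 54 mm behind the grasp point. The pads swing forward as they close: fully open they stand 13 mm farther back than shut.
Start: joints at [0.927, 0.313, 1.498, -0, 1.331, -0.223], TCP at [214.471, 479.201, 231.294] pointing down, gripper open.
Joint ranges: [-2.94, 2.94], [-0.97, 2.17], [0.19, 2.56], [-1.23, 4.37], [0.02, 3.11], [-2.88, 2.88]. Speed limits (rad/s): [2.39, 2.39, 3.01, 3.14, 3.14, 3.14].

INTERFACE

Orientations are given as a rotation vector (axis times angle).
In Python, from cell import sense, grab_frame, ctrl, models gives the robot as it stands. The module is installed in compiled form; this text tells all that it offers.
- The arm moves only by the tool step_arm, never from a script. Its argument "deltas" is a list of rows, each a list of 3 entries, a list of its own where there are three numbers: the shift along the world's x, y, z as a fraction of full scale, then the turn, a rotation vector about the world's x, y, z as a fraction of full scale, then the gripper's target within -1 to 1 (shut at 1, half-way at 0, fully open at -1). A call has 1 to 12 rows; each row shifts and turns the commanded pose from where the row before left it; what a row does not reach is not made up. Full scale, the value 1, is 0.3 m for a shift and 90 degrees for a turn. A row lasts 1/10 s, in which the tool goes at most 50 mm and 8.59 degrees, less where a joint would pass 70% of its speed; a pose out of reach is approached as far as the arm can. A call with a number of a shift or a turn outside -1 to 1 is refused whole. A call with a gripper value outside its range is refused whole. The fingers move at their own pace and stop on an object; the grip force is fixed at half the most. Time passes only in rows, so rows that do not move let the fingers close. It gives the time, the measured TCP pose, the force, the opening and the grip force at its end, in the units of the state.
- sense(): the state, without advancing time (a new reading comes with each control period).
- grab_frame(name): name is "side" or "top" or "wrist"; returns a dict with "frame" (384x512x3 uint8, red, green, blue), "range_z" (384x512 float32, mm along the optical axis (not along the pixel's ray), 0 where there is no reading), "fx", "fy", "cx", "cy" (pixels), "R" (3x3) and "t" (3): a world point X has camera coordinates R X + t; the wrist camera has in their place "mount" (4x4, takes a point from camera to tool coordinates, whose origin is the TCP and whose axes are the flange's). Camera axes: x right, y down, z forward; pixel columns grow to the right and rows downward; lengths in mm; the calibration is good to about 2 mm. The wrist camera is an equidistant fisheye: a pixel r from the principal point sees the ray r / f radians off the axis. A picture is of the moment at which its call begins: read the wrist's pose just before it.
- ctrl.finish_job(): hands the job in; it is judged then, once.
Trained networks look in a picture, given as the dict that the camera call returned (one of the last four; its "shot" number tells which), for a name from the list of things; names that differ only in an ending like _2 or _b are one class to them, and where a whole thing is asked for, a point or a joint stands for the part that bears it (a point fixed in the world has none). Each returns a list of dicts, best first, with "confidence" (0 to 1); they miss things now and then, are a little off and sometimes report something else, mostly with a low value. They report only what shows in the picture. A call takes as long as a camera call. They do not tell look-alikes from the thing itself.
- models.search_frame(picture, thing): "bbox" ([left, top, width, height] in pixels, round what is visible of it).
- models.masks_of(picture, thing): "mask" (384x512 bool, what is visible of it) and "bbox" ([left, top, width, height] in pixels, round what is visible of it).
The state is a dict: "clock": time; "joints": joint angles; "dq": joint speeds; "joint_efforts": joint torques, N m; "tool_pos": TCP position; "tool_rot": TCP orientation; "wrist_force": force on the tool from outside, world axes, zero at the start; "ft_torque": the same for the moment, N m; "grip_width": finger opening in mm; "grasp_force": force on a finger pad.
Only numpy, scipy, OpenCV 4.12 (cv2) and the standard library are available. Lean on these libraries where they do the work, as an engineer would, in place of code of your own. Each camera call takes 0.05 s, during which the arm holds its last target. There are 200 camera calls.

TASK

Working along the row from the robot's left to its right, take each slip box by its handle and raise just that end a centimetre or two for a moment to feel whether it is full, its back end staying on the desk. Slide every full box gently home in its own slot until it rests against the bay's back stop, without ramming it, and draw every empty one straight out towards you until its back end is just clear of the dividers (no more than a few centimetres beyond them), left standing flat in front of its slot for refilling. Do not lift any box off the desk, and leave the other things alone.

Things in the scene. Friction and masses are not known exactly. Their poses are not given: they have to be found in the camera images.
- box_a: slip box in the left slot as the robot sees it (+y side): grey plastic, shut blue lid, 170 long (x) x 105 wide (y) x 74 high; the three look alike. Origin: centre of the underside; x axis from the handle end to the back end, z up. Full it weighs 0.75 to 1 kg, empty 0.15 to 0.2 kg, centred about mid-length. One or two of the three are full
- box_a_handle (a point): middle of that box's handle: a level round white sleeve, 12 diameter, 72 long, along the box's y, turning freely on a steel bow, 44 out from the front face (38 clear gap behind it), 57 above the underside; gripped from above with one finger in the gap. Raising it slightly takes some 3 to 4 N if full, about 1 N if empty
- box_a_front (a point): middle of that box's lower front edge (85 before its origin, at the underside)
- box_a_back (a point): middle of that box's lower back edge (85 behind its origin, at the underside)
- box_b: slip box in the middle slot: grey plastic, shut blue lid, 170 long (x) x 105 wide (y) x 74 high; the three look alike. Origin: centre of the underside; x axis from the handle end to the back end, z up. Full it weighs 0.75 to 1 kg, empty 0.15 to 0.2 kg, centred about mid-length. One or two of the three are full
- box_b_handle (a point): middle of that box's handle: a level round white sleeve, 12 diameter, 72 long, along the box's y, turning freely on a steel bow, 44 out from the front face (38 clear gap behind it), 57 above the underside; gripped from above with one finger in the gap. Raising it slightly takes some 3 to 4 N if full, about 1 N if empty
- box_b_front (a point): middle of that box's lower front edge (85 before its origin, at the underside)
- box_b_back (a point): middle of that box's lower back edge (85 behind its origin, at the underside)
- box_c: slip box in the right slot (-y side): grey plastic, shut blue lid, 170 long (x) x 105 wide (y) x 74 high; the three look alike. Origin: centre of the underside; x axis from the handle end to the back end, z up. Full it weighs 0.75 to 1 kg, empty 0.15 to 0.2 kg, centred about mid-length. One or two of the three are full
- box_c_handle (a point): middle of that box's handle: a level round white sleeve, 12 diameter, 72 long, along the box's y, turning freely on a steel bow, 44 out from the front face (38 clear gap behind it), 57 above the underside; gripped from above with one finger in the gap. Raising it slightly takes some 3 to 4 N if full, about 1 N if empty
- box_c_front (a point): middle of that box's lower front edge (85 before its origin, at the underside)
- box_c_back (a point): middle of that box's lower back edge (85 behind its origin, at the underside)
- bay: oak bay screwed to the desk, no floor or roof. Origin: middle of the face of its back stop (385 wide, 60 high), at desk level; x points away from the robot, out through the stop; y left. Four dividers, 110 long, 10 thick, 45 high, run from the stop to -x; between them three slots 115 wide, centred at y = +125, 0, -125. The boxes start with their backs 30 to 70 short of the stop
- desk: dark desk top the boxes stand and slide on, surface at z = 0 (its origin is of no use). Sliding a full box on it takes some 6 to 12 N, an empty one 1 to 3 N, before it meets the stop
- mug: blue mug, 82 across, 95 high, loose on the desk, a bystander; origin at the centre of the underside
- pen_cup: black pen cup, 80 across, 100 high, with pens standing up to 150, loose on the desk, a bystander; origin at the centre of the underside
- stapler: red stapler, 150 x 36 x 50, loose on the desk, a bystander; origin at the centre of the underside
- tape_dispenser: black tape dispenser, 150 x 60 x 91, loose on the desk, a bystander; origin at the centre of the underside
- hole_punch: hole punch, 115 x 115 x 66, loose on the desk, a bystander; origin at the centre of the underside
- rubber_stamp: rubber stamp with wooden knob, 62 x 28 x 72, loose on the desk, a bystander; origin at the centre of the underside
Mind the look-alikes: they are no part of the job. What is shaped like the box_a but orange or purple is not meant.

How it is judged:
By the outcome, as a careful person would: the job done as asked, in the order asked, and still so for the second after the job is handed in, with the robot touching nothing.
It also fails if it takes over 72 s, if anything falls off the work surface, if the arm or the gripper's body presses on something with over 40 N, if the wrist force passes 120 N, or if a joint passes its speed limit or range.

## Working session

There is one attempt and no reset: what is moved stays moved. The work goes in short steps, Python scripts to look and compute and a tool call to move; the robot and the scene stay as the last step left them, time stands still between calls to the robot, and variables do not carry over. Pictures are saved under pics/ and viewed, at most 10 in all, crops included, and the job is handed in when it is done.

Besides the shell and the picture viewer there is one more tool, called after ">>>" by a JSON object that holds its "fn" and its "kwargs", one argument or row to a line. step_arm: Moves the arm, as the interface text tells. Shift numbers are shares of 0.3 m and turn numbers shares of 90 degrees, none past 1 either way. Its arguments: {"type":"object","properties":{"deltas":{"type":"array","items":{"type":"array"}}},"required":["deltas"]}

```bash
mkdir -p pics; cat > h.py <<'E'
import numpy as np, cv2
from cell import sense, grab_frame, ctrl, models
def pts(p):
    z=p["range_z"].astype(float); v,u=np.mgrid[:z.shape[0],:z.shape[1]]
    c=np.stack([(u-p["cx"])/p["fx"]*z,(v-p["cy"])/p["fy"]*z,z],-1)
    w=(c-np.array(p["t"]))@np.array(p["R"]); w[z<=0]=np.nan
    return w
E
python3 - <<'E'
from h import *
s=sense(); print({k:np.round(v,3).tolist() for k,v in s.items()})
for n in("top","side"):
    p=grab_frame(n); cv2.imwrite(f"pics/{n}1.png",p["frame"][...,::-1]); np.savez(f"{n}1.npz",**{k:p[k] for k in("frame","range_z","fx","fy","cx","cy","R","t")})
    w=pts(p); print(n,np.round(-np.array(p["R"]).T@p["t"]))
    for th in("box_a","bay","box_a_handle"):
        for d in models.masks_of(p,th):
            q=w[d["mask"]]; q=q[~np.isnan(q[:,0])]
            print(th,round(d["confidence"],2),np.round(d["bbox"]).tolist(),np.round(np.median(q,0)),np.round(np.percentile(q,[2,98],axis=0)).tolist())
E
```

```text
{'clock': 0.0, 'joints': [0.927, 0.313, 1.498, -0.0, 1.331, -0.223], 'dq': [0.002, -0.001, 0.001, 0.001, -0.002, 0.0], 'joint_efforts': [-0.0, -41.226, -25.974, -0.0, 0.004, 0.0], 'tool_pos': [214.324, 478.966, 230.744], 'tool_rot': [-0.656, -3.072, 0.002], 'wrist_force': [-0.755, 0.104, -0.515], 'ft_torque': [0.014, 0.037, -0.007], 'grasp_force': 0.0, 'grip_width': 85.475}
top [ 359.  -49. 1115.]
box_a 0.88 [110.0, 237.0, 78.0, 84.0] [292. 227.  73.] [[195.0, 134.0, 18.0], [377.0, 312.0, 78.0]]
box_a 0.84 [192.0, 128.0, 40.0, 80.0] [613.  63.  73.] [[496.0, 12.0, 25.0], [703.0, 117.0, 77.0]]
box_a 0.8 [275.0, 124.0, 45.0, 78.0] [ 624. -182.   73.] [[510.0, -236.0, 15.0], [720.0, -128.0, 78.0]]
box_a 0.76 [240.0, 126.0, 36.0, 76.0] [618. -59.  73.] [[502.0, -109.0, 33.0], [710.0, -9.0, 77.0]]
bay 0.98 [187.0, 103.0, 135.0, 46.0] [772. -60.  45.] [[672.0, -242.0, 2.0], [795.0, 136.0, 62.0]]
box_a_handle 0.89 [108.0, 236.0, 78.0, 84.0] [292. 227.  73.] [[188.0, 141.0, 14.0], [379.0, 312.0, 78.0]]
box_a_handle 0.73 [193.0, 129.0, 41.0, 75.0] [609.  64.  73.] [[494.0, 12.0, 12.0], [705.0
[... 276 characters left out ...]
.0, 72.0, 38.0] [ 629. -205.   73.] [[513.0, -242.0, 6.0], [723.0, -133.0, 80.0]]
box_a 0.89 [156.0, 113.0, 62.0, 46.0] [295. 209.  70.] [[193.0, 134.0, 2.0], [387.0, 302.0, 80.0]]
box_a 0.8 [242.0, 146.0, 65.0, 30.0] [614.  54.  74.] [[498.0, 8.0, 34.0], [708.0, 119.0, 81.0]]
bay 0.56 [301.0, 141.0, 46.0, 103.0] [ 771. -116.   40.] [[686.0, -249.0, 0.0], [806.0, 136.0, 65.0]]
box_a_handle 0.81 [246.0, 145.0, 59.0, 32.0] [614.  53.  74.] [[500.0, 8.0, 50.0], [708.0, 114.0, 81.0]]
box_a_handle 0.8 [137.0, 224.0, 71.0, 53.0] [ 243. -301.   72.] [[147.0, -356.0, 4.0], [356.0, -221.0, 80.0]]
box_a_handle 0.77 [156.0, 113.0, 64.0, 48.0] [296. 210.  70.] [[189.0, 134.0, 2.0], [388.0, 309.0, 80.0]]
```

```bash
python3 - <<'E'
from h import *
a=dict(np.load("top1.npz"))
im=a["frame"][...,::-1]
cv2.imwrite("pics/topall.png",cv2.resize(im,(768,576),interpolation=cv2.INTER_CUBIC))
cv2.imwrite("pics/topcrop.png",cv2.resize(im[95:225,170:340],None,fx=4.5,fy=4.5,interpolation=cv2.INTER_CUBIC))
w=pts(a)
# lids: z 68..80 blue, split by region
for n,y0 in(("a",63),("b",-60),("c",-182)):
    m=(abs(w[...,2]-73)<4)&(abs(w[...,1]-y0)<60)&(w[...,0]>510)&(w[...,0]<735)
    m=cv2.morphologyEx(m.astype(np.uint8),cv2.MORPH_OPEN,np.ones((5,5)))>0
    q=w[m]; r=cv2.minAreaRect(q[:,:2].astype(np.float32)); print(n,m.sum(),np.round(r[0]),np.round(r[1]),round(r[2],2),np.round(np.percentile(q,[1,99],axis=0)).tolist())
    u=(abs(w[...,1]-y0)<45)&(w[...,0]>470)&(w[...,0]<540)&(abs(w[...,2]-57)<9)&(a["frame"].min(-1)>140)
    q=w[u]; 
    if len(q): print(" handle",len(q),np.round(np.median(q,0)),np.round(q.min(0)),np.round(q.max(0)))
# bay stop top z~60, dividers z~45
m=(abs(w[...,2]-60)<5)&(w[...,0]>740)&(w[...,0]<840)&(abs(w[...,1]+58)<230)
q=w[m];r=cv2.minAreaRect(q[:,:2].astype(np.float32)); print("stop",r,np.percentile(q,[1,50,99],axis=0).round())
for lo in range(-250,140,40):
    k=q[abs(q[:,1]-lo)<20]; print(lo,len(k),k[:,0].min().round(1) if len(k) else None,k[:,0].max().round(1) if len(k) else None)
m=(abs(w[...,2]-45)<5)&(w[...,0]>650)&(w[...,0]<770)&(abs(w[...,1]+58)<230)
q=w[m]; print(len(q),np.round(np.sort(q[:,1])[::12]),q[:,0].min())
E
```

```text
a 1837 [624.  66.] [171. 106.] 4.24 [[540.0, 13.0, 69.0], [708.0, 117.0, 77.0]]
 handle 166 [498.  65.  62.] [490.  18.  52.] [540. 104.  66.]
b 1598 [632. -58.] [171. 106.] 4.42 [[550.0, -111.0, 70.0], [715.0, -6.0, 77.0]]
 handle 154 [504. -57.  61.] [ 495. -105.   54.] [538. -22.  66.]
c 1557 [ 643. -183.] [161. 107.] 5.3 [[564.0, -236.0, 69.0], [722.0, -130.0, 77.0]]
 handle 128 [ 511. -181.   61.] [ 504. -226.   54.] [ 538. -147.   66.]
stop ((780.1094970703125, -49.75294494628906), (17.090253829956055, 382.7188720703125), 3.9951794147491455) [[ 764. -237.   55.]
 [ 780.  -48.   59.]
 [ 796.  138.   64.]]
-250 20 786.3 799.2
-210 58 781.9 797.3
-170 66 780.1 795.1
-130 62 777.5 793.1
-90 69 774.5 790.0
-50 63 771.9 786.5
-10 66 769.9 785.4
30 63 766.6 781.4
70 63 766.6 780.7
110 67 761.7 776.9
520 [-248. -245. -245. -242. -242. -240. -239. -237. -236. -124. -121. -118.
 -118. -117. -115. -115. -114. -111.  -18.    3.    4.    6.    7.    8.
    9.   10.   11.   13.   14.   38.   66.   89.  121.  127.  129.  130.
  131.  132.  133.  134.  136.  137.  138.  139.] 651.8454276154438
```

View pics/topall.png

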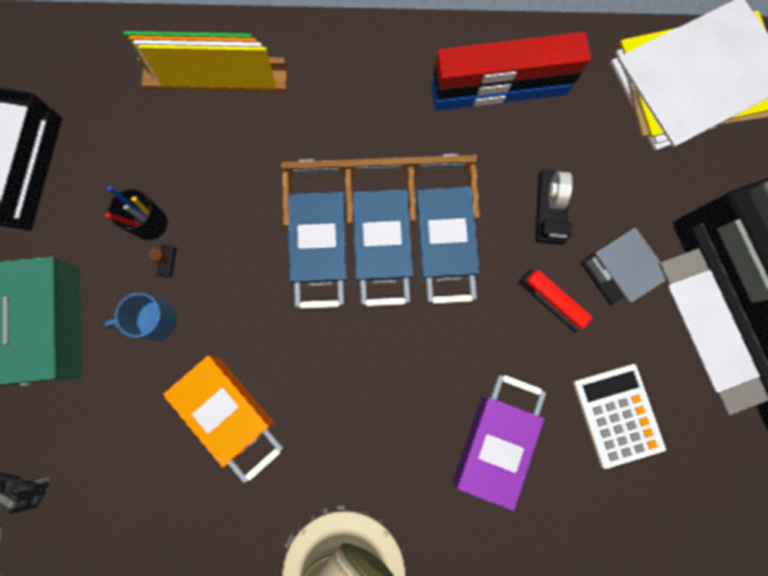

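View pics/topcrop.png

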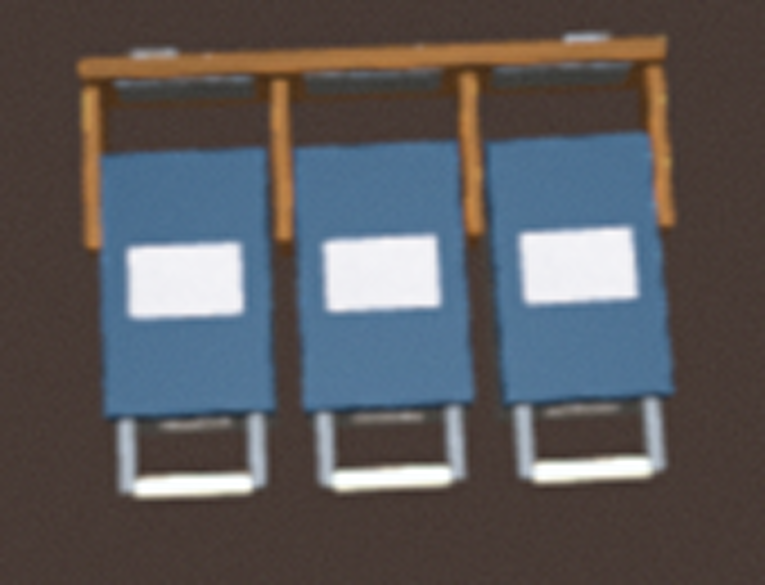

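The top view (768-wide) shows three blue-lidded boxes in the bay at (317,236), (382,232) and (448,230), and these are the ones meant. The orange box at (218,410) and the purple one at (502,452) are look-alikes. The white handles are at about (320,304), (384,301) and (450,298). The bay is yawed about 4°. I'll move above handle a with the fingers closing along bay x.

>>> {"fn": "step_arm", "kwargs": {
  "deltas": [
    [[0.079, -0.115, -0.02], [0, 0, -0.0573], 0.15],
    [[0.079, -0.115, -0.02], [0, 0, -0.0573], 0.15],
    [[0.079, -0.115, -0.02], [0, 0, -0.0573], 0.15],
    [[0.079, -0.115, -0.02], [0, 0, -0.0573], 0.15],
    [[0.079, -0.115, -0.02], [0, 0, -0.0573], 0.15],
    [[0.079, -0.115, -0.02], [0, 0, -0.0573], 0.15],
    [[0.079, -0.115, -0.02], [0, 0, -0.0573], 0.15],
    [[0.079, -0.115, -0.02], [0, 0, -0.0573], 0.15],
    [[0.079, -0.115, -0.02], [0, 0, -0.0573], 0.15],
    [[0.079, -0.115, -0.02], [0, 0, -0.0573], 0.15],
    [[0.079, -0.115, -0.02], [0, 0, -0.0573], 0.15],
    [[0.079, -0.115, -0.02], [0, 0, -0.0573], 0.15]
  ]
}}

```text
clock: 1.6
tool_pos: [499.7, 63.5, 159.1]
tool_rot: [2.147, 2.293, 0.0]
wrist_force: [-0.1, 2.0, 0.4]
grip_width: 36.3
grasp_force: 0.0
```

```bash
cat >> h.py <<'E'
def wpts(p,s):
    from scipy.spatial.transform import Rotation as Ro
    z=p["range_z"].astype(float); v,u=np.mgrid[:z.shape[0],:z.shape[1]]
    a=(u-p["cx"])/p["fx"]; b=(v-p["cy"])/p["fy"]; th=np.hypot(a,b)+1e-9
    k=np.tan(np.minimum(th,1.5))/th
    c=np.stack([a*k*z,b*k*z,z,np.ones_like(z)],-1)@np.array(p["mount"]).T
    w=c[...,:3]@Ro.from_rotvec(s["tool_rot"]).as_matrix().T+np.array(s["tool_pos"]); w[(z<=0)|(th>1.4)]=np.nan
    return w
def handle(w,fr,x0,y0):
    m=(abs(w[...,0]-x0)<18)&(abs(w[...,1]-y0)<32)&(w[...,2]>45)&(w[...,2]<75)&(fr.min(-1)>130)
    q=w[m]
    if len(q)<20: return len(q)
    f=np.polyfit(q[:,1],q[:,0],1)
    return len(q),np.round(np.median(q,0),1),q[:,1].min().round(),q[:,1].max().round(),"yaw",np.degrees(-f[0]).round(1),"top z",np.percentile(q[:,2],95).round(1)
E
python3 - <<'E'
from h import *
s=sense(); p=grab_frame("wrist"); cv2.imwrite("pics/w1.png",p["frame"][...,::-1]); w=wpts(p,s)
print(s["wrist_force"].round(2),handle(w,p["frame"],498,65)); t=grab_frame("top"); print(handle(pts(t),t["frame"],498,65))
E
```

```text
[-0.08  1.95  0.38] (1028, array([497.5,  67.7,  62. ]), np.float64(33.0), np.float64(97.0), 'yaw', np.float64(2.1), 'top z', np.float64(63.5))
0
```

View pics/w1.png

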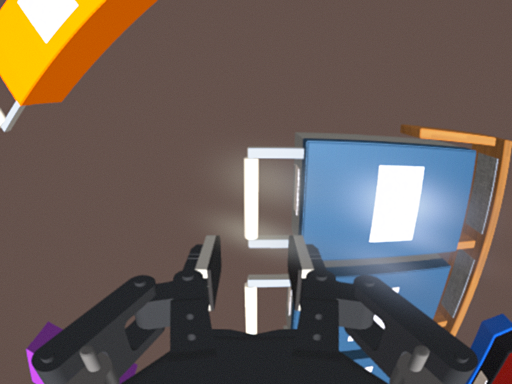

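The wrist view shows handle a at px (252,198) between the finger lines, with its centre at about (498,67). I'll descend and grip it.

>>> {"fn": "step_arm", "kwargs": {
  "deltas": [
    [[-0.006, 0.01, -0.05], [0, 0, 0], 0.15],
    [[0, 0, -0.05], [0, 0, 0], 0.15],
    [[0, 0, -0.05], [0, 0, 0], 0.15],
    [[0, 0, -0.05], [0, 0, 0], 0.15],
    [[0, 0, -0.05], [0, 0, 0], 0.15],
    [[0, 0, -0.05], [0, 0, 0], 0.15],
    [[0, 0, -0.05], [0, 0, 0], 0.15],
    [[0, 0, -0.05], [0, 0, 0], 0.15],
    [[0, 0, 0], [0, 0, 0], 1],
    [[0, 0, 0], [0, 0, 0], 1],
    [[0, 0, 0], [0, 0, 0], 1],
    [[0, 0, 0], [0, 0, 0], 1]
  ]
}}

```text
clock: 2.9
tool_pos: [497.3, 68.3, 39.9]
tool_rot: [2.142, 2.297, 0.001]
wrist_force: [-1.5, -0.4, -0.9]
grip_width: 10.4
grasp_force: 58.4
```

>>> {"fn": "step_arm", "kwargs": {
  "deltas": [
    [[0, 0, 0], [0, 0, 0], 1],
    [[0, 0, 0], [0, 0, 0], 1],
    [[0, 0, 0], [0, 0, 0], 1]
  ]
}}

```text
clock: 3.2
tool_pos: [497.2, 68.2, 39.5]
tool_rot: [2.142, 2.298, 0.0]
wrist_force: [-0.7, 0.7, 0.3]
grip_width: 10.1
grasp_force: 58.6
```

>>> {"fn": "step_arm", "kwargs": {
  "deltas": [
    [[0.0027, 0.0002, 0.01], [0, 0, 0], 1],
    [[0.0027, 0.0002, 0.01], [0, 0, 0], 1],
    [[0.0027, 0.0002, 0.01], [0, 0, 0], 1],
    [[0.0027, 0.0002, 0.01], [0, 0, 0], 1],
    [[0.0027, 0.0002, 0.01], [0, 0, 0], 1],
    [[0, 0, 0], [0, 0, 0], 1],
    [[0, 0, 0], [0, 0, 0], 1],
    [[0, 0, 0], [0, 0, 0], 1],
    [[0, 0, 0], [0, 0, 0], 1]
  ]
}}

```text
clock: 4.1
tool_pos: [501.1, 68.5, 54.2]
tool_rot: [-2.142, -2.298, 0.0]
wrist_force: [0.5, -0.5, -1.2]
grip_width: 9.9
grasp_force: 58.5
```

>>> {"fn": "step_arm", "kwargs": {
  "deltas": [
    [[0, 0, 0], [0, 0, 0], 1],
    [[0, 0, 0], [0, 0, 0], 1]
  ]
}}

```text
clock: 4.3
tool_pos: [501.1, 68.5, 54.2]
tool_rot: [-2.142, -2.298, 0.0]
wrist_force: [0.1, 0.3, -1.4]
grip_width: 10.1
grasp_force: 58.5
```

```bash
cat >> h.py <<'E'
def force(n=6):
    f=[]
    for _ in range(n): p=grab_frame("side"); f.append(sense()["wrist_force"])
    print("F",np.mean(f,0).round(2),"sd",np.std(f,0).round(2)); return p
E
python3 - <<'E'
from h import *
p=force(); w=pts(p)
m=(abs(w[...,1]-66)<45)&(w[...,0]>535)&(w[...,0]<710)&(w[...,2]>66)&(w[...,2]<105)
q=w[m]; print(np.polyfit(q[:,0],q[:,2],1), len(q))
E
```

```text
F [ 0.54 -0.04 -1.3 ] sd [0.43 0.45 0.37]
[-6.02879379e-02  1.18611170e+02] 799
```

Box a took about 1.3 N and tilted visibly, so it's empty. I'll lower it and draw it out about 70 mm.

>>> {"fn": "step_arm", "kwargs": {
  "deltas": [
    [[-0.0027, -0.0002, -0.01], [0, 0, 0], 1],
    [[-0.0027, -0.0002, -0.01], [0, 0, 0], 1],
    [[-0.0027, -0.0002, -0.01], [0, 0, 0], 1],
    [[-0.0027, -0.0002, -0.01], [0, 0, 0], 1],
    [[-0.0027, -0.0002, -0.01], [0, 0, 0], 1],
    [[0, 0, 0], [0, 0, 0], 1],
    [[0, 0, 0], [0, 0, 0], 1]
  ]
}}

```text
clock: 5.3
tool_pos: [497.3, 68.2, 39.5]
tool_rot: [2.142, 2.297, 0.001]
wrist_force: [-0.3, 1.7, 2.1]
grip_width: 9.8
grasp_force: 58.8
```

>>> {"fn": "step_arm", "kwargs": {
  "deltas": [
    [[-0.0196, -0.0014, 0], [0, 0, 0], 1],
    [[-0.0196, -0.0014, 0], [0, 0, 0], 1],
    [[-0.0196, -0.0014, 0], [0, 0, 0], 1],
    [[-0.0196, -0.0014, 0], [0, 0, 0], 1],
    [[-0.0196, -0.0014, 0], [0, 0, 0], 1],
    [[-0.0196, -0.0014, 0], [0, 0, 0], 1],
    [[-0.0196, -0.0014, 0], [0, 0, 0], 1],
    [[-0.0196, -0.0014, 0], [0, 0, 0], 1],
    [[-0.0196, -0.0014, 0], [0, 0, 0], 1],
    [[-0.0196, -0.0014, 0], [0, 0, 0], 1],
    [[-0.0196, -0.0014, 0], [0, 0, 0], 1],
    [[-0.0196, -0.0014, 0], [0, 0, 0], 1]
  ]
}}

```text
clock: 6.5
tool_pos: [426.0, 63.1, 39.3]
tool_rot: [2.142, 2.298, 0.0]
wrist_force: [1.1, -0.1, 0.6]
grip_width: 9.8
grasp_force: 58.8
```

```bash
cat >> h.py <<'E'
def check(y0,xlo,xhi,name):
    for n in("top","side"):
        p=grab_frame(n); w=pts(p)
        m=(abs(w[...,2]-73.5)<5)&(abs(w[...,1]-y0)<62)&(w[...,0]>xlo)&(w[...,0]<xhi)&(p["frame"][...,2]>p["frame"][...,0]+15)
        q=w[m]; r=cv2.minAreaRect(q[:,:2].astype(np.float32)); f=np.polyfit(q[:,0],q[:,2],1)
        print(n,m.sum(),"c",np.round(r[0]),np.round(r[1]),round(r[2],1),"x",np.percentile(q[:,0],[1,99]).round(1),"slope",f[0].round(4),"z",np.median(q[:,2]).round(1))
        c,s=np.cos(.07),np.sin(.07)
        l=(q[:,0]-772)*c+(q[:,1]+50)*s; print("  bay-x of lid",np.percentile(l,[0.5,99.5]).round(1), "bay-y",np.percentile(-(q[:,0]-772)*s+(q[:,1]+50)*c,[1,99]).round(1))
    cv2.imwrite(f"pics/{name}.png",cv2.resize(p["frame"][95:265,150:370,::-1],None,fx=3.4,fy=3.4,interpolation=cv2.INTER_CUBIC))
E
python3 - <<'E'
from h import *
print(sense()["tool_pos"].round(1),sense()["wrist_force"].round(1)); check(62,440,735,"s_a")
E
```

```text
[426.   63.1  39.3] [ 1.1 -0.1  0.6]
top 1732 c [594.  61.] [117. 239.] 88.9 x [492.  638.5] slope 0.0002 z 74.1
  bay-x of lid [-282.6 -125.5] bay-y [ 73.1 177.4]
side 816 c [582.  60.] [117. 226.] 89.8 x [473.2 640.1] slope 0.0038 z 74.6
  bay-x of lid [-292.3 -123.8] bay-y [ 69.1 176.9]
```

Box a's back is about 14 mm clear of the dividers and the box is flat. I'll release it and go to box b.

>>> {"fn": "step_arm", "kwargs": {
  "deltas": [
    [[0, 0, 0], [0, 0, 0], 0.15],
    [[0, 0, 0], [0, 0, 0], 0.15],
    [[0, 0, 0], [0, 0, 0], 0.15],
    [[0, 0, 0.05], [0, 0, 0], 0.15],
    [[0, 0, 0.1], [0, 0, 0], 0.15],
    [[0, 0, 0.12], [0, 0, 0], 0.15],
    [[0, 0, 0.12], [0, 0, 0], 0.15],
    [[0.065, -0.1, 0], [0, 0, 0], 0.15],
    [[0.065, -0.1, 0], [0, 0, 0], 0.15],
    [[0.065, -0.1, 0], [0, 0, 0], 0.15],
    [[0.064, -0.1, 0], [0, 0, 0], 0.15],
    [[0, 0, 0], [0, 0, 0], 0.15]
  ]
}}

```text
clock: 7.8
tool_pos: [505.7, -59.9, 155.9]
tool_rot: [2.146, 2.294, -0.0]
wrist_force: [-0.3, 0.3, -0.4]
grip_width: 36.5
grasp_force: 0.0
```

```bash
python3 - <<'E'
from h import *
s=sense(); p=grab_frame("wrist"); w=wpts(p,s)
print(s["tool_pos"].round(1),handle(w,p["frame"],504,-57)); force(4)
check(62,440,735,"s_a2")
E
```

```text
[505.7 -59.9 155.9] (1085, array([505. , -53.5,  62. ]), np.float64(-89.0), np.float64(-25.0), 'yaw', np.float64(-1.0), 'top z', np.float64(63.5))
F [-0.48  0.28 -0.11] sd [0.57 0.2  0.37]
top 1025 c [554.  61.] [171. 106.] 4.2 x [469.2 638.7] slope -0.0018 z 73.5
  bay-x of lid [-292.8 -125.3] bay-y [ 76.9 178.4]
side 601 c [556.  59.] [171. 113.] 3.2 x [473.2 640.3] slope 0.0002 z 74.2
  bay-x of lid [-292.3 -123. ] bay-y [ 69.3 175.7]
```

>>> {"fn": "step_arm", "kwargs": {
  "deltas": [
    [[-0.004, 0.01, -0.0485], [0, 0, 0], 0.15],
    [[0, 0, -0.0485], [0, 0, 0], 0.15],
    [[0, 0, -0.0485], [0, 0, 0], 0.15],
    [[0, 0, -0.0485], [0, 0, 0], 0.15],
    [[0, 0, -0.0485], [0, 0, 0], 0.15],
    [[0, 0, -0.0485], [0, 0, 0], 0.15],
    [[0, 0, -0.0485], [0, 0, 0], 0.15],
    [[0, 0, -0.0485], [0, 0, 0], 0.15],
    [[0, 0, 0], [0, 0, 0], 1],
    [[0, 0, 0], [0, 0, 0], 1],
    [[0, 0, 0], [0, 0, 0], 1],
    [[0, 0, 0], [0, 0, 0], 1]
  ]
}}

```text
clock: 9.35
tool_pos: [503.1, -53.7, 40.3]
tool_rot: [2.142, 2.298, 0.0]
wrist_force: [0.3, 1.3, -4.4]
grip_width: 9.9
grasp_force: 58.4
```

>>> {"fn": "step_arm", "kwargs": {
  "deltas": [
    [[0, 0, 0], [0, 0, 0], 1],
    [[0, 0, 0], [0, 0, 0], 1],
    [[0, 0, 0], [0, 0, 0], 1]
  ]
}}

```text
clock: 9.65
tool_pos: [503.1, -53.7, 40.2]
tool_rot: [2.142, 2.298, 0.0]
wrist_force: [-0.3, 3.3, 1.6]
grip_width: 9.8
grasp_force: 59.0
```

>>> {"fn": "step_arm", "kwargs": {
  "deltas": [
    [[0.0027, 0.0002, 0.01], [0, 0, 0], 1],
    [[0.0027, 0.0002, 0.01], [0, 0, 0], 1],
    [[0.0027, 0.0002, 0.01], [0, 0, 0], 1],
    [[0.0027, 0.0002, 0.01], [0, 0, 0], 1],
    [[0.0027, 0.0002, 0.01], [0, 0, 0], 1],
    [[0, 0, 0], [0, 0, 0], 1],
    [[0, 0, 0], [0, 0, 0], 1],
    [[0, 0, 0], [0, 0, 0], 1],
    [[0, 0, 0], [0, 0, 0], 1]
  ]
}}

```text
clock: 10.55
tool_pos: [507.1, -53.5, 54.8]
tool_rot: [-2.142, -2.298, -0.0]
wrist_force: [2.7, 0.3, -4.3]
grip_width: 9.8
grasp_force: 58.6
```

```bash
python3 - <<'E'
from h import *
force(6); check(-58,535,735,"s_b")
E
```

```text
F [ 2.43  0.36 -4.39] sd [0.27 0.51 0.46]
top 822 c [656. -57.] [131. 106.] 4.4 x [615.5 722.2] slope -0.0516 z 75.6
  bay-x of lid [-163.9  -50.9] bay-y [-50.3  53.6]
side 441 c [630. -60.] [190. 115.] 2.6 x [550.8 724.9] slope -0.0047 z 75.9
  bay-x of lid [-231.2  -48.7] bay-y [-55.7  53.6]
```

Box b took 4.4 N, so it's full. I'll lower it and slide it in, slowing down near the stop.

>>> {"fn": "step_arm", "kwargs": {
  "deltas": [
    [[-0.0027, -0.0002, -0.01], [0, 0, 0], 1],
    [[-0.0027, -0.0002, -0.01], [0, 0, 0], 1],
    [[-0.0027, -0.0002, -0.01], [0, 0, 0], 1],
    [[-0.0027, -0.0002, -0.01], [0, 0, 0], 1],
    [[-0.0027, -0.0002, -0.01], [0, 0, 0], 1],
    [[0, 0, 0], [0, 0, 0], 1],
    [[0, 0, 0], [0, 0, 0], 1]
  ]
}}

```text
clock: 11.65
tool_pos: [502.8, -53.8, 40.2]
tool_rot: [-2.142, -2.298, 0.0]
wrist_force: [-3.5, 0.6, 4.9]
grip_width: 9.8
grasp_force: 59.5
```

>>> {"fn": "step_arm", "kwargs": {
  "deltas": [
    [[0.0133, 0.0009, 0], [0, 0, 0], 1],
    [[0.0133, 0.0009, 0], [0, 0, 0], 1],
    [[0.0133, 0.0009, 0], [0, 0, 0], 1],
    [[0.0133, 0.0009, 0], [0, 0, 0], 1],
    [[0.0133, 0.0009, 0], [0, 0, 0], 1],
    [[0.0133, 0.0009, 0], [0, 0, 0], 1],
    [[0.0133, 0.0009, 0], [0, 0, 0], 1],
    [[0.0133, 0.0009, 0], [0, 0, 0], 1],
    [[0.0133, 0.0009, 0], [0, 0, 0], 1],
    [[0.01, 0.0007, 0], [0, 0, 0], 1],
    [[0.005, 0.0003, 0], [0, 0, 0], 1]
  ]
}}

```text
clock: 12.75
tool_pos: [542.7, -51.1, 40.1]
tool_rot: [-2.141, -2.296, 0.002]
wrist_force: [-10.3, -0.5, 8.7]
grip_width: 10.0
grasp_force: 60.0
```

>>> {"fn": "step_arm", "kwargs": {
  "deltas": [
    [[0.0033, 0.0002, 0], [0, 0, 0], 1],
    [[0.0033, 0.0002, 0], [0, 0, 0], 1],
    [[0.0033, 0.0002, 0], [0, 0, 0], 1],
    [[0.0033, 0.0002, 0], [0, 0, 0], 1]
  ]
}}

```text
clock: 13.15
tool_pos: [546.5, -50.9, 40.1]
tool_rot: [-2.141, -2.296, 0.003]
wrist_force: [-9.3, 0.1, 7.8]
grip_width: 10.0
grasp_force: 59.9
```

```bash
python3 - <<'E'
from h import *
check(-58,560,790,"s_b2")
E
```

```text
top 1146 c [698. -55.] [125. 105.] 4.3 x [644.6 758.8] slope -0.0084 z 73.5
  bay-x of lid [-133.5  -12.5] bay-y [-51.1  52.1]
side 959 c [677. -58.] [172. 113.] 3.5 x [594.8 761.8] slope -0.0016 z 74.6
  bay-x of lid [-180.5  -10.1] bay-y [-55.7  51.4]
```

>>> {"fn": "step_arm", "kwargs": {
  "deltas": [
    [[0.005, 0.0003, 0], [0, 0, 0], 1],
    [[0.005, 0.0003, 0], [0, 0, 0], 1],
    [[0.005, 0.0003, 0], [0, 0, 0], 1],
    [[0.0033, 0.0002, 0], [0, 0, 0], 1],
    [[0.0033, 0.0002, 0], [0, 0, 0], 1]
  ]
}}

```text
clock: 13.75
tool_pos: [553.0, -50.5, 40.1]
tool_rot: [-2.141, -2.296, 0.003]
wrist_force: [-9.6, 0.3, 7.0]
grip_width: 9.9
grasp_force: 59.9
```

>>> {"fn": "step_arm", "kwargs": {
  "deltas": [
    [[0.0033, 0.0002, 0], [0, 0, 0], 1],
    [[0.0033, 0.0002, 0], [0, 0, 0], 1]
  ]
}}

```text
clock: 13.95
tool_pos: [554.9, -50.4, 40.1]
tool_rot: [-2.141, -2.296, 0.003]
wrist_force: [-9.8, -1.0, 7.7]
grip_width: 9.8
grasp_force: 59.9
```

>>> {"fn": "step_arm", "kwargs": {
  "deltas": [
    [[0.0033, 0.0002, 0], [0, 0, 0], 1],
    [[0.0033, 0.0002, 0], [0, 0, 0], 1]
  ]
}}

```text
clock: 14.15
tool_pos: [556.9, -50.3, 40.1]
tool_rot: [-2.141, -2.296, 0.003]
wrist_force: [-8.9, 0.3, 7.9]
grip_width: 10.0
grasp_force: 59.9
```

>>> {"fn": "step_arm", "kwargs": {
  "deltas": [
    [[0.0033, 0.0002, 0], [0, 0, 0], 1]
  ]
}}

```text
clock: 14.25
tool_pos: [557.9, -50.2, 40.1]
tool_rot: [-2.141, -2.296, 0.003]
wrist_force: [-9.6, 0.0, 7.4]
grip_width: 9.5
grasp_force: 59.9
```

>>> {"fn": "step_arm", "kwargs": {
  "deltas": [
    [[0.0033, 0.0002, 0], [0, 0, 0], 1]
  ]
}}

```text
clock: 14.35
tool_pos: [558.9, -50.2, 40.1]
tool_rot: [-2.141, -2.296, 0.003]
wrist_force: [-9.1, -0.5, 7.0]
grip_width: 9.8
grasp_force: 59.9
```

>>> {"fn": "step_arm", "kwargs": {
  "deltas": [
    [[0.0025, 0.0002, 0], [0, 0, 0], 1]
  ]
}}

```text
clock: 14.45
tool_pos: [559.7, -50.1, 40.1]
tool_rot: [-2.141, -2.296, 0.002]
wrist_force: [-8.8, -0.6, 8.5]
grip_width: 9.8
grasp_force: 59.9
```

>>> {"fn": "step_arm", "kwargs": {
  "deltas": [
    [[0.0025, 0.0002, 0], [0, 0, 0], 1]
  ]
}}

```text
clock: 14.55
tool_pos: [560.4, -50.0, 40.1]
tool_rot: [-2.141, -2.296, 0.003]
wrist_force: [-9.1, 0.1, 7.8]
grip_width: 9.7
grasp_force: 59.9
```

>>> {"fn": "step_arm", "kwargs": {
  "deltas": [
    [[0.0025, 0.0002, 0], [0, 0, 0], 1]
  ]
}}

```text
clock: 14.65
tool_pos: [561.1, -50.0, 40.1]
tool_rot: [-2.141, -2.296, 0.003]
wrist_force: [-8.6, -1.8, 7.0]
grip_width: 9.7
grasp_force: 59.9
```

>>> {"fn": "step_arm", "kwargs": {
  "deltas": [
    [[0.0025, 0.0002, 0], [0, 0, 0], 1]
  ]
}}

```text
clock: 14.75
tool_pos: [561.2, -50.0, 40.1]
tool_rot: [-2.14, -2.295, 0.005]
wrist_force: [-15.9, -1.6, 11.8]
grip_width: 10.1
grasp_force: 60.5
```

```bash
python3 - <<'E'
from h import *
check(-58,560,790,"s_b3")
E
```

```text
top 1079 c [716. -53.] [118. 105.] 3.6 x [664.5 773.6] slope -0.005 z 73.5
  bay-x of lid [-112.3    0.8] bay-y [-50.9  51.8]
side 950 c [692. -57.] [172. 112.] 3.9 x [609. 776.] slope 0.0006 z 74.7
  bay-x of lid [-165.6    3.5] bay-y [-55.7  50.4]
```

Contact: the force jumped to 16 N and motion stopped. One small seating nudge, then release and go over box c.

>>> {"fn": "step_arm", "kwargs": {
  "deltas": [
    [[0.0017, 0.0001, 0], [0, 0, 0], 1],
    [[0, 0, 0], [0, 0, 0], 1]
  ]
}}

```text
clock: 15.05
tool_pos: [561.2, -50.0, 40.1]
tool_rot: [-2.139, -2.295, 0.006]
wrist_force: [-16.0, -1.7, 12.3]
grip_width: 10.2
grasp_force: 60.5
```

>>> {"fn": "step_arm", "kwargs": {
  "deltas": [
    [[0, 0, 0], [0, 0, 0], 0.15],
    [[0, 0, 0], [0, 0, 0], 0.15],
    [[0, 0, 0], [0, 0, 0], 0.15],
    [[0, 0, 0.05], [0, 0, 0], 0.15],
    [[0, 0, 0.1], [0, 0, 0], 0.15],
    [[0, 0, 0.12], [0, 0, 0], 0.15],
    [[0, 0, 0.12], [0, 0, 0], 0.15],
    [[-0.042, -0.108, 0], [0, 0, 0], 0.15],
    [[-0.042, -0.108, 0], [0, 0, 0], 0.15],
    [[-0.042, -0.108, 0], [0, 0, 0], 0.15],
    [[-0.042, -0.108, 0], [0, 0, 0], 0.15],
    [[0, 0, 0], [0, 0, 0], 0.15]
  ]
}}

```text
clock: 16.25
tool_pos: [512.1, -182.6, 157.0]
tool_rot: [2.146, 2.293, -0.001]
wrist_force: [0.1, -1.1, 0.4]
grip_width: 36.2
grasp_force: 0.0
```

```bash
python3 - <<'E'
from h import *
s=sense(); p=grab_frame("wrist"); w=wpts(p,s)
print(s["tool_pos"].round(1),handle(w,p["frame"],512,-180)); force(4)
check(-58,560,790,"s_b4")
E
```

```text
[ 512.1 -182.6  157. ] (1124, array([ 512.9, -174. ,   62. ]), np.float64(-212.0), np.float64(-148.0), 'yaw', np.float64(-3.0), 'top z', np.float64(63.5))
F [-0.04  0.12 -0.2 ] sd [0.53 0.29 0.33]
top 1934 c [688. -55.] [171. 106.] 4.4 x [603.3 771.1] slope -0.0002 z 73.4
  bay-x of lid [-168.8    0.5] bay-y [-50.9  52.4]
side 997 c [674. -58.] [120. 210.] 89.4 x [606.4 775.7] slope 0.0014 z 74.7
  bay-x of lid [-166.5    3.1] bay-y [-55.   52.3]
```

>>> {"fn": "step_arm", "kwargs": {
  "deltas": [
    [[0, 0.008, -0.049], [0, 0, 0], 0.15],
    [[0, 0, -0.049], [0, 0, 0], 0.15],
    [[0, 0, -0.049], [0, 0, 0], 0.15],
    [[0, 0, -0.049], [0, 0, 0], 0.15],
    [[0, 0, -0.049], [0, 0, 0], 0.15],
    [[0, 0, -0.049], [0, 0, 0], 0.15],
    [[0, 0, -0.049], [0, 0, 0], 0.15],
    [[0, 0, -0.049], [0, 0, 0], 0.15],
    [[0, 0, 0], [0, 0, 0], 1],
    [[0, 0, 0], [0, 0, 0], 1],
    [[0, 0, 0], [0, 0, 0], 1],
    [[0, 0, 0], [0, 0, 0], 1]
  ]
}}

```text
clock: 17.8
tool_pos: [513.3, -177.1, 40.0]
tool_rot: [2.141, 2.297, 0.0]
wrist_force: [0.0, 1.0, -0.7]
grip_width: 10.2
grasp_force: 58.4
```

>>> {"fn": "step_arm", "kwargs": {
  "deltas": [
    [[0, 0, 0], [0, 0, 0], 1],
    [[0, 0, 0], [0, 0, 0], 1],
    [[0, 0, 0], [0, 0, 0], 1]
  ]
}}

```text
clock: 18.1
tool_pos: [513.0, -177.1, 39.4]
tool_rot: [2.142, 2.297, 0.0]
wrist_force: [-0.5, 0.0, -1.4]
grip_width: 9.8
grasp_force: 58.4
```

>>> {"fn": "step_arm", "kwargs": {
  "deltas": [
    [[0.0027, 0.0002, 0.01], [0, 0, 0], 1],
    [[0.0027, 0.0002, 0.01], [0, 0, 0], 1],
    [[0.0027, 0.0002, 0.01], [0, 0, 0], 1],
    [[0.0027, 0.0002, 0.01], [0, 0, 0], 1],
    [[0.0027, 0.0002, 0.01], [0, 0, 0], 1],
    [[0, 0, 0], [0, 0, 0], 1],
    [[0, 0, 0], [0, 0, 0], 1],
    [[0, 0, 0], [0, 0, 0], 1],
    [[0, 0, 0], [0, 0, 0], 1]
  ]
}}

```text
clock: 19.0
tool_pos: [516.9, -176.7, 54.2]
tool_rot: [-2.142, -2.298, 0.0]
wrist_force: [-0.4, 0.1, -0.2]
grip_width: 10.0
grasp_force: 58.4
```

```bash
python3 - <<'E'
from h import *
force(6); check(-183,535,745,"s_c")
E
```

```text
F [ 0.64  0.23 -1.  ] sd [0.59 0.66 0.27]
top 808 c [ 674. -181.] [115. 106.] 4.3 x [634.  731.5] slope -0.0503 z 75.5
  bay-x of lid [-150.1  -49.9] bay-y [-174.5  -71.5]
side 478 c [ 635. -186.] [199. 112.] 3.5 x [551.4 734. ] slope 0.0005 z 75.9
  bay-x of lid [-240.4  -47.3] bay-y [-180.2  -72.2]
```

Box c took about 1 N while tilted, so it's empty. I'll lower it and draw it out about 68 mm.

>>> {"fn": "step_arm", "kwargs": {
  "deltas": [
    [[-0.0027, -0.0002, -0.01], [0, 0, 0], 1],
    [[-0.0027, -0.0002, -0.01], [0, 0, 0], 1],
    [[-0.0027, -0.0002, -0.01], [0, 0, 0], 1],
    [[-0.0027, -0.0002, -0.01], [0, 0, 0], 1],
    [[-0.0027, -0.0002, -0.01], [0, 0, 0], 1],
    [[0, 0, 0], [0, 0, 0], 1],
    [[0, 0, 0], [0, 0, 0], 1]
  ]
}}

```text
clock: 20.1
tool_pos: [513.0, -177.1, 39.4]
tool_rot: [2.142, 2.298, 0.0]
wrist_force: [-1.1, 1.7, 0.9]
grip_width: 10.2
grasp_force: 58.7
```

>>> {"fn": "step_arm", "kwargs": {
  "deltas": [
    [[-0.019, -0.0013, 0], [0, 0, 0], 1],
    [[-0.019, -0.0013, 0], [0, 0, 0], 1],
    [[-0.019, -0.0013, 0], [0, 0, 0], 1],
    [[-0.019, -0.0013, 0], [0, 0, 0], 1],
    [[-0.019, -0.0013, 0], [0, 0, 0], 1],
    [[-0.019, -0.0013, 0], [0, 0, 0], 1],
    [[-0.019, -0.0013, 0], [0, 0, 0], 1],
    [[-0.019, -0.0013, 0], [0, 0, 0], 1],
    [[-0.019, -0.0013, 0], [0, 0, 0], 1],
    [[-0.019, -0.0013, 0], [0, 0, 0], 1],
    [[-0.019, -0.0013, 0], [0, 0, 0], 1],
    [[-0.019, -0.0013, 0], [0, 0, 0], 1]
  ]
}}

```text
clock: 21.3
tool_pos: [444.1, -181.7, 39.3]
tool_rot: [2.142, 2.298, 0.0]
wrist_force: [1.5, 0.9, 1.0]
grip_width: 9.7
grasp_force: 58.8
```

```bash
python3 - <<'E'
from h import *
check(-187,440,745,"s_c2")
E
```

```text
top 1415 c [ 586. -188.] [144. 107.] 4.2 x [522.1 656.6] slope -0.0028 z 73.7
  bay-x of lid [-262.5 -124. ] bay-y [-177.   -72.2]
side 1136 c [ 553. -192.] [215. 111.] 4.4 x [492.2 658.5] slope 0.0024 z 74.6
  bay-x of lid [-291.6 -122.7] bay-y [-179.6  -73.4]
```

Box c's back is about 13–15 mm clear. I'll release it, rise and back away.

>>> {"fn": "step_arm", "kwargs": {
  "deltas": [
    [[0, 0, 0], [0, 0, 0], 0.15],
    [[0, 0, 0], [0, 0, 0], 0.15],
    [[0, 0, 0], [0, 0, 0], 0.15],
    [[0, 0, 0.05], [0, 0, 0], 0.15],
    [[0, 0, 0.1], [0, 0, 0], 0.15],
    [[0, 0, 0.12], [0, 0, 0], 0.15],
    [[0, 0, 0.12], [0, 0, 0], 0.15],
    [[0, 0, 0.12], [0, 0, 0], 0.15],
    [[-0.1, 0, 0.05], [0, 0, 0], 0.15],
    [[0, 0, 0], [0, 0, 0], 0.15]
  ]
}}

```text
clock: 22.4
tool_pos: [413.7, -181.9, 209.3]
tool_rot: [2.141, 2.295, -0.0]
wrist_force: [0.1, 0.5, -0.9]
grip_width: 35.9
grasp_force: 0.0
```

```bash
python3 - <<'E'
from h import *
check(62,440,700,"e_a");check(-58,560,790,"e_b");check(-187,440,745,"e_c")
p=grab_frame("top"); cv2.imwrite("pics/final.png",cv2.resize(p["frame"][90:260,150:370,::-1],None,fx=3.4,fy=3.4,interpolation=cv2.INTER_CUBIC))
E
```

```text
top 2065 c [553.  61.] [172. 107.] 3.8 x [468.6 636.4] slope -0.0001 z 73.5
  bay-x of lid [-296.  -125.9] bay-y [ 73.4 177.9]
side 827 c [557.  58.] [171. 111.] 4.1 x [472.8 639.2] slope -0.0021 z 74.3
  bay-x of lid [-291.3 -122.6] bay-y [ 70.5 177.3]
top 1914 c [688. -55.] [171. 106.] 4.4 x [603.6 771.9] slope -0.0 z 73.5
  bay-x of lid [-1.689e+02 -1.000e-01] bay-y [-51.1  52.4]
side 982 c [671. -57.] [215. 112.] 3.5 x [606.6 774.7] slope 0.0018 z 74.5
  bay-x of lid [-166.7    3.7] bay-y [-55.1  52.4]
top 1491 c [ 572. -189.] [172. 107.] 4.6 x [493.4 656.6] slope -0.0016 z 73.5
  bay-x of lid [-290.1 -124.1] bay-y [-176.6  -72. ]
side 1162 c [ 555. -192.] [212. 112.] 4.4 x [490.2 658.7] slope 0.0024 z 74.4
  bay-x of lid [-291.6 -122. ] bay-y [-179.1  -73.7]
```

View pics/final.png

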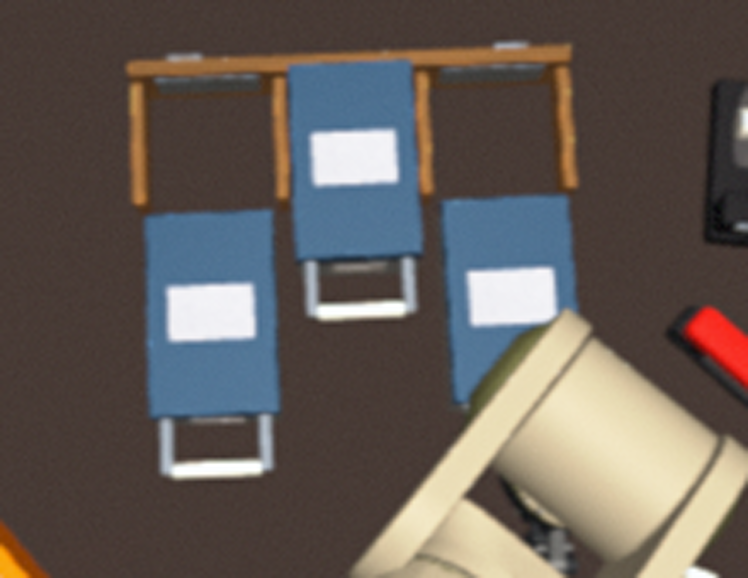

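The picture shows b (355,160) seated against the stop. Boxes a (212,310) and c (510,300) stand flat in front of their slots, just clear of the divider ends.

```bash
python3 -c "
from cell import ctrl; print(ctrl.finish_job())"
```

```text
the job is handed in; nothing more can be done
None
```

The job is handed in: box b was full and is seated against the back stop, and boxes a and c were empty and stand flat about 15 mm clear of the dividers in front of their slots.

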